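Serve the chocolate: seat the dish in its carrier and offer it handle first

ROBOT

A 6-joint arm with a two-finger parallel gripper is mounted at the origin on the work surface; the furniture and walls round the work are solid. World frame = base frame: x ahead of the robot, y to its left, z up, the work surface at z = 0. Lengths are in m, angles in rad, forces in N, time in s.
With the tool pointing down it reaches from about 0.275 to 0.85 m from the base axis. Payload 5.2 kg.
Tool frame: the origin (TCP) lies between the finger pads; the fingertips stand 11 mm ahead of it and the grasp point (between the pads) lies 8 mm behind it; z points along the fingers, y is the line along which they close (so a half turn about z gives the same grasp; the last joint's range is limited). The gripper opens to 85 mm and grips with 20 to 120 N. Pads are 22 mm wide; open, the fingers measure 114 mm over their backs; the gripper's body (76 mm by 85 mm) begins 54 mm behind the grasp point. The pads swing forward as they close: fully open they stand 13 mm farther back than shut.
Start: joints at [0.963, 0.259, 1.535, -0, 1.348, -0.203], TCP at [0.217, 0.506, 0.242] pointing down, gripper open.
Joint ranges: [-3.14, 3.14], [-0.91, 2.08], [0.19, 2.58], [-1.22, 4.36], [0.22, 2.71], [-3.12, 3.12]. Speed limits (rad/s): [2.57, 2.57, 3.14, 3.14, 3.14, 3.14].

INTERFACE

Orientations are given as a unit quaternion [x, y, z, w].
In Python, from station import bot gives the robot as it stands.
- The arm moves only by the tool move_arm, never from a script. Its argument "targets" is a list of rows, each a list of 6 numbers: the shift along the tool's x, y, z in cm, then the turn, a rotation vector about the tool's x, y, z in rad. In form: [[x, y, z, rx, ry, rz], ...]. A call has 1 to 5 rows; each row shifts and turns the commanded pose from where the row before left it, along the tool's axes as they then stand; what a row does not reach is not made up. A row lasts 1/12 s, in which the tool goes at most 41.7 mm and 7.16 degrees, less where a joint would pass 70% of its speed; a pose out of reach is approached as far as the arm can. A call with a gripper value outside its range is refused whole. "fingers" is the closure, from -1 (fully open) to 1 (shut), set as the call begins (left out, the last holds). The fingers move at their own pace and stop on an object; "force" is the grip in N (left out, the last holds). Time passes only in rows, so rows that do not move let the fingers close. It gives the time, the measured TCP pose, the force, the opening and the grip force at its end, in the units of the state.
- bot.sense(): the state, without advancing time (a new reading comes with each control period).
- bot.grab_frame(name): name is "scene" or "top" or "wrist"; returns a dict with "image" (480x640x3 uint8, red, green, blue), "K" (3x3 intrinsics, pixels), "k1" (the pictures are not rectified: a ray, as slopes to the right and down, at radius r is drawn at 1 + k1 r^2 times it, then the intrinsics apply), "extrinsics" (4x4, takes a point from camera to world coordinates); the wrist camera has in their place "T_tool_cam" (4x4, takes a point from camera to tool coordinates, whose origin is the TCP and whose axes are the flange's). Camera axes: x right, y down, z forward; pixel columns grow to the right and rows downward; lengths in m; the calibration is good to about 2 mm. A picture is of the moment at which its call begins: read the wrist's pose just before it. There is no depth.
- bot.hand_in(): hands the job in; it is judged then, once.
The state is a dict: "t": time; "joint_positions": joint angles; "qd": joint speeds; "joint_torque": joint torques, N m; "position": TCP position; "eef_rot": TCP orientation; "contact_force": force on the tool from outside, world axes, zero at the start; "wrist_torque": the same for the moment, N m; "gripper_width": opening from 0.0 (shut) to 1.0 (fully open); "gripper_force": force on a finger pad.
Only numpy, scipy, OpenCV 4.12 (cv2) and the standard library are available. Lean on these libraries where they do the work, as an engineer would, in place of code of your own. Each camera call takes 0.05 s, during which the arm holds its last target. There are 200 camera calls.

TASK

Pick up the small blue dish with the round chocolate in it and seat it flat and square in the pocket of the wooden carrier, then lift the carrier level by one of its two handles and, in the air, turn it a quarter turn so that the free handle points straight out over the worktop's long edge, square to it, as if offering it to someone standing on the kitchen floor. Keep the chocolate in the middle of the dish all the way without touching it, and leave the honey jar and the food tin alone. Finish holding: keep the carrier level and still over the worktop, at least 10 cm above it, without putting it down or letting go.

Things in the scene. Friction and masses are not known exactly. Their poses are not given: they have to be found in the camera images.
- dish: Blue dish, 64 (its x) by 100 (y) by 30 mm high, about 150 g; upright sides, 4 mm walls, foot tapering in 3 mm over the lowest 5 mm. Dished hollow (80 mm radius), lowest in the middle, 8 mm above the underside; level within 5 degrees it keeps a ball there. Origin: centre of underside, z up; half a turn is the same. Grip across the 64 mm by the upper 16 mm, so that fingers clear the carrier's rim.
- dish_centre (a point): The point in the dish where the chocolate's centre rests when centred: on the dish's axis, 19.5 mm above its underside.
- chocolate: Dark brown ball, 24 mm across, 12 g, hard, rolls freely; lies in the dish from the start. Origin: on its surface, so it moves about as the ball rolls; use chocolate_center.
- chocolate_center (a point): Centre of the chocolate ball.
- carrier: Loose carrier of brown wood, about 170 g: block 88 (x) by 124 (y) mm with a pocket in its top and a flat handle at each end along x; four 8 mm rubber feet; block and handles lie 8 to 24 mm above its underside. Origin: under its middle, at the feet's underside; x along the handles, z up. Both ends alike. At the start the handles lie roughly along the worktop's long edge.
- pocket (a point): Middle of the pocket's floor, 14 mm above the carrier's underside; axes as the carrier's. The pocket is 68 (x) by 104 (y) mm and 10 mm deep, 2 mm wider on each side than the dish; the dish fits either way round and, when seated, stands 20 mm above the rim.
- handle_a (a point): Grip point of one handle: 72 mm from the carrier's middle along its +x, 16 mm above its underside. The handle is 26 mm wide (across x), 16 mm thick, runs from 44 to 99 mm from the middle and has a rounded end with a small brass eyelet.
- handle_b (a point): Grip point of the other, same handle: 72 mm from the carrier's middle along its -x.
- edge (a point): A point on the worktop, ahead to the robot's left, 33 mm inside the long edge that overlooks the kitchen floor. Its x axis is level and points straight out over that edge at a right angle to it; its y axis runs along the edge.
- honey_jar: Loose honey jar with a red lid, 65 mm across, 100 mm high; bystander. Origin: centre of its underside.
- fish_tin: Loose low round food tin with a ridged metal top, 87 mm across, 40 mm high; bystander. Origin: centre of its underside.

How it is judged:
By the outcome, as a careful person would: the job done as asked, in the order asked, and still so for the second after the job is handed in, while the arm keeps its last pose, push and grip.
It also fails if it takes over 64 s, if anything falls off the work surface, if the arm or the gripper's body presses on something with over 40 N, if the wrist force passes 120 N, or if a joint passes its speed limit or range.

## Working session

There is one attempt and no reset: what is moved stays moved. The work goes in short steps, Python scripts to look and compute and a tool call to move; the robot and the scene stay as the last step left them, time stands still between calls to the robot, and variables do not carry over. Pictures are saved under pics/ and viewed, at most 10 in all, crops included, and the job is handed in when it is done.

Besides the shell and the picture viewer there is one more tool, called after "Emit:" as a command line: name --pt "numbers of a row" for each row, then --argument value for the rest. move_arm: Moves the arm, as the interface text tells. Its arguments: {"type":"object","properties":{"targets":{"type":"array"},"fingers":{"type":"number"},"force":{"type":"number"}},"required":["targets"]}

```bash
mkdir -p pics; ls
cat > h.py <<'E'
import numpy as np, cv2
from scipy.spatial.transform import Rotation as R
from station import bot
def frame(name):
    s=bot.sense(); f=bot.grab_frame(name)
    if name=='wrist':
        T=np.eye(4); T[:3,:3]=R.from_quat(s['eef_rot']).as_matrix(); T[:3,3]=s['position']
        f['extrinsics']=T@np.array(f['T_tool_cam'])
    return f
def save(f,n): cv2.imwrite('pics/'+n,cv2.cvtColor(np.asarray(f['image']),cv2.COLOR_RGB2BGR))
def toplane(f,uv,z):
    K=np.array(f['K']); k=float(f['k1']); uv=np.atleast_2d(np.array(uv,float))
    p=cv2.undistortPoints(uv.reshape(-1,1,2),K,np.array([k,0,0,0.])).reshape(-1,2)
    E=np.array(f['extrinsics']); d=np.c_[p,np.ones(len(p))]@E[:3,:3].T; o=E[:3,3]
    return o+d*((z-o[2])/d[:,2])[:,None]
E
python3 - <<'E'
from h import *
for n in('top','scene'):
    f=frame(n); save(f,n+'0.png'); print(n,np.round(f['extrinsics'],3).tolist(),f['K'],f['k1'])
print(bot.sense())
E
```

```text
pics
top [[-0.019, -0.988, 0.152, 0.49], [-1.0, 0.021, 0.011, 0.088], [-0.014, -0.152, -0.988, 0.963], [0.0, 0.0, 0.0, 1.0]] [[516.78389478   0.         317.2943412 ]
 [  0.         516.78389478 238.61031511]
 [  0.           0.           1.        ]] -0.09868909048215406
scene [[0.169, -0.866, 0.47, 0.209], [-0.986, -0.144, 0.089, 0.011], [-0.01, -0.479, -0.878, 0.806], [0.0, 0.0, 0.0, 1.0]] [[439.11311451   0.         315.04443659]
 [  0.         439.11311451 238.84822828]
 [  0.           0.           1.        ]] 0.031397809941384434
{'t': 0.1, 'joint_positions': array([ 9.63220575e-01,  2.59250494e-01,  1.53594970e+00, -6.97796300e-06,
        1.34800461e+00, -2.02771466e-01]), 'qd': array([ 0.00093391, -0.00128966, -0.00370972, -0.00024237, -0.00126307,
       -0.00030258]), 'joint_torque': array([ 3.17932572e-03, -4.46964633e+01, -2.91247791e+01, -2.91018669e-04,
        6.19751983e-03, -2.32722407e-06]), 'position': array([0.21631753, 0.50518923, 0.24157799]), 'eef_rot': array([ 2.01022192e-01,  9.79586356e-01, -7.42147462e-04, -3.14608947e-04]), 'contact_force': array([-1.45631028, -0.10720798, -0.30116538]), 'wrist_torque': array([-0.0024422 , -0.05169445, -0.02098482]), 'gripper_force': 0.0, 'gripper_width': 1.0035822325301353}
```

View pics/top0.png

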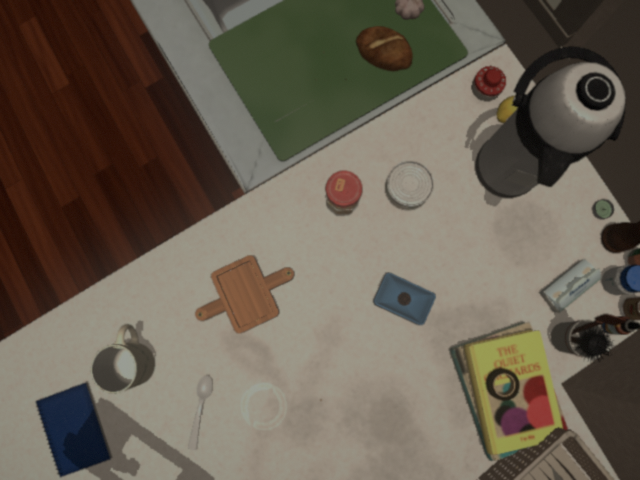

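View pics/scene0.png

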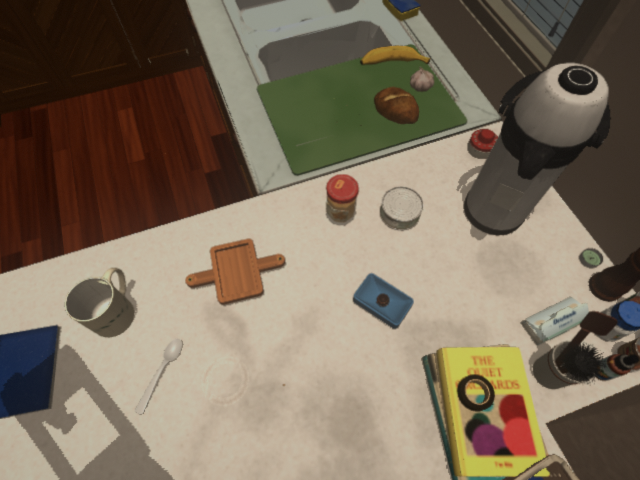

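Top view: carrier centred about (246,294), its handle ends near (199,314) and (292,272). The dish is at (404,298) with the chocolate in its middle, the jar at (344,190) and the tin at (409,185). The long edge runs from (0,342) to (247,190). The scene view agrees.

```bash
cat >> h.py <<'E'
def blob(img,lo,hi,roi=None):
    m=cv2.inRange(cv2.cvtColor(np.asarray(img),cv2.COLOR_RGB2HSV),np.array(lo),np.array(hi))
    if roi is not None:
        k=np.zeros_like(m); x0,y0,x1,y1=roi; k[y0:y1,x0:x1]=255; m&=k
    m=cv2.morphologyEx(m,cv2.MORPH_CLOSE,np.ones((5,5)))
    c=max(cv2.findContours(m,cv2.RETR_EXTERNAL,cv2.CHAIN_APPROX_NONE)[0],key=cv2.contourArea)
    return c[:,0,:].astype(float)
def rect(f,c,z):
    P=toplane(f,c,z)[:,:2]; r=cv2.minAreaRect((P*1000).astype(np.float32)); b=cv2.boxPoints(r)
    e=[b[1]-b[0],b[2]-b[1]]; L=max(e,key=np.linalg.norm)
    return np.round(np.array(r[0])/1000,4),np.round(sorted(r[1]),1),np.degrees(np.arctan2(L[1],L[0]))%180
E
python3 - <<'E'
from h import *
for n,rd,rc in(('top',(350,250,460,345),(180,240,310,345)),('scene',(335,260,430,340),(170,225,300,315))):
    f=frame(n)
    c=blob(f['image'],(95,80,40),(120,255,255),rd); print(n,'dish',rect(f,c,.03))
    ch=blob(f['image'],(0,0,0),(179,255,60),rd)if 0 else None
    c=blob(f['image'],(3,90,40),(20,255,255),rc); print('carrier',rect(f,c,.024),cv2.contourArea(c.astype(np.int32)))
    P=toplane(f,c,.024)[:,:2]*1000; print('centroid via maxdist ends',end=' ')
    D=np.linalg.norm(P[:,None]-P[None],axis=2); i,j=np.unravel_index(D.argmax(),D.shape); print(P[i],P[j],D[i,j])
    g=cv2.cvtColor(f['image'],cv2.COLOR_RGB2HSV)
    # edge: reddish dark floor vs bright worktop
    pts=[]
    for x in (range(20,231,10)):
        col=g[100:400,x,2].astype(int); s=np.where(col>110)[0]
        # first sustained bright
        s=[k for k in s if (col[k:k+12]>100).all()]
        if s: pts.append((x,100+s[0]))
    E=toplane(f,pts,0)[:,:2]; vx,vy,x0,y0=cv2.fitLine(E.astype(np.float32),cv2.DIST_HUBER,0,.01,.01).ravel()
    print('edge dir deg',np.degrees(np.arctan2(vy,vx)),x0,y0, np.round(((E-[x0,y0])@[-vy,vx])*1000,0))
    for nm,roi,z in(('jar',(320,160,370,215),.1),('tin',(375,155,440,230),.04)):
        pass
    for nm,px,z in((('jar',(344,186),.1),('tin',(409,183),.04)) if n=='top' else (('jar',(342,188),.1),('tin',(402,205),.04))):
        print(nm,toplane(f,px,z).round(3))
E
```

```text
Traceback (most recent call last):
  File "h.py", line 21, in blob
    c=max(cv2.findContours(m,cv2.RETR_EXTERNAL,cv2.CHAIN_APPROX_NONE)[0],key=cv2.contourArea)
ValueError: max() iterable argument is empty
```

Run:
```python
from h import *
for n in('top0','scene0'):
    g=cv2.cvtColor(cv2.imread(f'pics/{n}.png'),cv2.COLOR_BGR2HSV)
    for p in ([(390,290),(404,298),(420,310),(250,290),(210,312),(260,350),(100,200),(100,300)] if n=='top0' else [(370,290),(382,300),(400,315),(240,265),(200,280),(300,350),(100,200),(100,260)]): print(n,p,g[p[1],p[0]])
```

```text
top0 (390, 290) [101  67  95]
top0 (404, 298) [11 67 61]
top0 (420, 310) [101  65  86]
top0 (250, 290) [ 12 134 133]
top0 (210, 312) [ 12 129 123]
top0 (260, 350) [ 16  43 143]
top0 (100, 200) [  9 201  57]
top0 (100, 300) [ 23  34 151]
scene0 (370, 290) [102  87 112]
scene0 (382, 300) [10 89 60]
scene0 (400, 315) [101  72  85]
scene0 (240, 265) [ 12 160 163]
scene0 (200, 280) [ 12 155 146]
scene0 (300, 350) [ 17  49 196]
scene0 (100, 200) [  8 206  68]
scene0 (100, 260) [ 18  47 195]
```

```bash
cat > m.py <<'E'
from h import *
for n,rd,rc in(('top',(350,250,460,345),(180,240,310,345)),('scene',(335,260,430,340),(170,225,300,315))):
    f=frame(n); g=cv2.cvtColor(f['image'],cv2.COLOR_RGB2HSV)
    c=blob(f['image'],(85,35,30),(125,255,255),rd); print(n,'dish',rect(f,c,.03))
    c=blob(f['image'],(3,90,40),(20,255,255),rc)
    P=toplane(f,c,.024)[:,:2]*1000
    D=np.linalg.norm(P[:,None]-P[None],axis=2); i,j=np.unravel_index(D.argmax(),D.shape)
    a=P[j]-P[i]; print('carrier',rect(f,c,.024),'ends mid',(P[i]+P[j])/2,'dir',np.degrees(np.arctan2(a[1],a[0]))%180,D[i,j])
    pts=[]
    for x in range(20,231,10):
        col=g[100:400,x,1].astype(int)<75
        s=[k for k in range(288) if col[k:k+12].all()]
        if s: pts.append((x,100+s[0]))
    E=toplane(f,pts,0)[:,:2]; vx,vy,x0,y0=cv2.fitLine(E.astype(np.float32),cv2.DIST_HUBER,0,.01,.01).ravel()
    print('edge',np.degrees(np.arctan2(vy,vx)),x0,y0,np.round(((E-[x0,y0])@[-vy,vx])*1000,0))
    for nm,px,z in((('jar',(344,186),.1),('tin',(409,183),.04)) if n=='top' else (('jar',(342,188),.1),('tin',(402,205),.04))):
        print(nm,toplane(f,px,z).round(3))
E
python3 m.py
```

```text
top dish (array([ 0.5215, -0.0565]), array([62. , 97.7]), np.float32(63.525597))
carrier (array([0.5364, 0.2324]), array([139. , 147.2]), np.float32(70.800644)) ends mid [537.35425835 232.92803788] dir 112.20304656000997 193.7954252910598
edge -59.842636 0.5712302 0.5075033 [  1.  -1.  -1.   1.   0.   0.   0.   0.  -0.  -0.  -0.  -0.  -0.  -0.
   1.  -0.  -0.  -0. 214. 203. 192. 182.]
jar [[0.713 0.049 0.1  ]]
tin [[ 0.732 -0.073  0.04 ]]
scene dish (array([ 0.5205, -0.0567]), array([64.7, 98. ]), np.float32(63.528584))
carrier (array([0.5353, 0.2319]), array([144.2, 148.7]), np.float32(157.47336)) ends mid [536.77143283 233.24045036] dir 113.45209360487266 195.03082854872136
edge -59.720474 0.5806688 0.48903912 [  3.   0.   0.   0.   3.   0.  -0.  -0.  -0.  -0.  -1.  -1.  -1.  -1.
   1.   1.   1.   1.   1.   0.   0. 302.]
jar [[0.708 0.05  0.1  ]]
tin [[ 0.728 -0.075  0.04 ]]
```

Emit:
move_arm --pt "-1.5 -1.2 0 0 0 0" --pt "-3.1 -2.5 0 0 0 0" --pt "-3.1 -2.5 0 0 0 0" --pt "-3.1 -2.5 0 0 0 0" --pt "-3.1 -2.5 0 0 0 0" --fingers -1

```text
t: 0.67
position: [0.3004, 0.3464, 0.2422]
eef_rot: [0.2, 0.98, -0.0, 0.0]
contact_force: [1.3, -0.1, 0.1]
gripper_width: 1.001
gripper_force: 0.0
```

Emit:
move_arm --pt "-3.1 -2.5 0 0 0 0" --pt "-3.1 -2.5 0 0 0 0" --pt "-3.1 -2.5 0 0 0 0" --pt "-3.1 -2.5 0 0 0 0" --pt "-3.1 -2.5 0 0 0 0"

```text
t: 1.08
position: [0.3939, 0.1701, 0.2425]
eef_rot: [0.201, 0.98, 0.0, 0.0]
contact_force: [1.3, 0.0, 0.1]
gripper_width: 0.999
gripper_force: 0.0
```

Emit:
move_arm --pt "-3.1 -2.5 0 0 0 0" --pt "-3.1 -2.5 0 0 0 0" --pt "-3.1 -2.5 0 0 0 0" --pt "-3.1 -2.5 0 0 0 0" --pt "-3.1 -2.5 0 0 0 0"

```text
t: 1.5
position: [0.4872, -0.006, 0.2424]
eef_rot: [0.201, 0.98, 0.0, 0.0]
contact_force: [1.3, 0.1, 0.5]
gripper_width: 0.998
gripper_force: 0.0
```

Emit:
move_arm --pt "-1.5 -1.2 0 0 0 0.06" --pt "0 0 0.7 0 0 0.12" --pt "0 0 0.7 0 0 0.12" --pt "0 0 0.7 0 0 0.12" --pt "0 0 0.7 0 0 0.12"

```text
t: 1.92
position: [0.4958, -0.0213, 0.2138]
eef_rot: [0.458, 0.889, -0.0, -0.0]
contact_force: [-0.3, -0.6, 0.3]
gripper_width: 1.003
gripper_force: 0.0
```

Emit:
move_arm --pt "0 0 0.7 0 0 0.12" --pt "0 0 0.7 0 0 0.12" --pt "0 0 0.7 0 0 0.12" --pt "0 0 0.7 0 0 0.12" --pt "0 0 0.7 0 0 0.12"

```text
t: 2.33
position: [0.4957, -0.0209, 0.1789]
eef_rot: [0.7, 0.714, -0.0, -0.0]
contact_force: [-0.5, 0.3, -0.7]
gripper_width: 1.004
gripper_force: 0.0
```

Emit:
move_arm --pt "0 0 0.7 0 0 0.12" --pt "0 0 0.7 0 0 0.12" --pt "0 0 0.7 0 0 0.12" --pt "0 0 0.7 0 0 0.12" --pt "0 0 0 0 0 0"

```text
t: 2.75
position: [0.4948, -0.0207, 0.15]
eef_rot: [0.849, 0.528, -0.001, -0.001]
contact_force: [-0.4, 0.2, 0.3]
gripper_width: 0.997
gripper_force: 0.0
```

Run:
```python
from h import *
f=frame('wrist'); save(f,'w1.png'); s=bot.sense(); print(s['t'],s['position'],s['eef_rot'],s['joint_positions'],f['T_tool_cam'],f['k1'])
try: print(rect(f,blob(f['image'],(85,35,30),(125,255,255)),.03))
except Exception as e: print(e)
```

```text
2.8 [ 0.49522005 -0.02079273  0.15067637] [ 8.47507661e-01  5.30782406e-01 -6.09677343e-04 -6.56680969e-04] [-2.67403464e-01  2.47377706e-01  1.79171507e+00 -8.88674734e-06
  1.10429199e+00  1.84349399e-01] [[ 4.96438439e-06 -9.54566711e-01 -2.97997305e-01  7.57349187e-02]
 [ 9.99999910e-01  1.31362377e-04 -4.04130394e-04  1.11172934e-03]
 [ 4.24915056e-04 -2.97997276e-01  9.54566626e-01 -1.32438956e-01]
 [ 0.00000000e+00  0.00000000e+00  0.00000000e+00  1.00000000e+00]] -0.03535844830050235
(array([ 0.5234, -0.0554]), array([ 63.1, 102.4]), np.float32(63.778732))
```

View pics/w1.png

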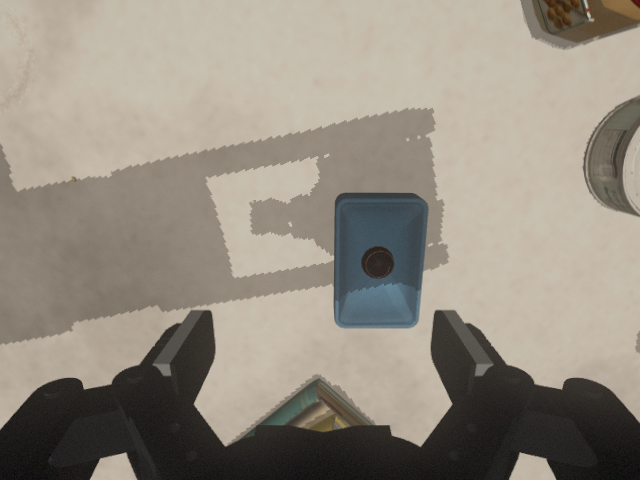

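The wrist view shows the dish at (380,260) with the chocolate at (377,262). The open fingertips are near (205,311) and (440,311). I'll work out where the tips sit relative to the TCP.

Run:
```python
from h import *
f=frame('wrist'); K=f['K']; T=np.array(f['T_tool_cam'])
p=cv2.undistortPoints(np.array([[[213,311.]],[[433,311.]]]),K,np.array([f['k1'],0,0,0.])).reshape(-1,2)
Z=.085/(p[1,0]-p[0,0]); print(Z,[ (T@[*(q*Z),Z,1])[:3].round(4) for q in p])
# at which depth is tool x = 0 .. +-11mm
for x in(-.011,0,.011):
  d=T[:3,:3]@[p[0,0],p[0,1],1]; s=(x-T[0,3])/d[0]; print(x,(T[:3,3]+s*d).round(4))
```

```text
0.14428879801116906 [array([ 0.0078, -0.0413, -0.0025]), array([ 0.0078,  0.0437, -0.0025])]
-0.011 [-0.011  -0.053   0.0334]
0 [ 0.     -0.0461  0.0124]
0.011 [ 0.011  -0.0393 -0.0087]
```

Emit:
move_arm --pt "-0.5 1.0 0 0 0 0" --pt "-0.5 1.0 1.5 0 0 0" --pt "-0.5 1.0 2.0 0 0 0" --pt "-0.5 0.95 2.0 0 0 0" --pt "0 0 1.0 0 0 0.009"

```text
t: 3.27
position: [0.5238, -0.0582, 0.085]
eef_rot: [0.85, 0.526, -0.0, 0.0]
contact_force: [-0.2, 0.3, 0.0]
gripper_width: 0.999
gripper_force: 0.0
```

Emit:
move_arm --pt "0 0 1.0 0 0 0" --pt "0.1 -0.2 2.0 0 0 0" --pt "0 0 1.5 0 0 0" --pt "0 0 0.5 0 0 0" --pt "0 0 0 0 0 0"

```text
t: 3.68
position: [0.5203, -0.0539, 0.0355]
eef_rot: [0.85, 0.526, -0.001, -0.001]
contact_force: [0.9, 0.9, -0.8]
gripper_width: 1.0
gripper_force: 0.0
```

Run:
```python
from h import *
f=frame('wrist'); save(f,'w2.png'); s=bot.sense(); print(s['position'],s['eef_rot'])
for n,rd in(('top',(350,250,460,345)),):
    g=frame(n); c=blob(g['image'],(85,35,30),(125,255,255),rd); print(rect(g,c,.03))
```

```text
[ 0.52108759 -0.05423042  0.03645188] [ 8.50279580e-01  5.26331230e-01 -1.65818973e-04 -2.11922264e-04]
(array([ 0.5155, -0.1077]), array([105.1, 169.2]), np.float32(170.17972))
```

View pics/w2.png

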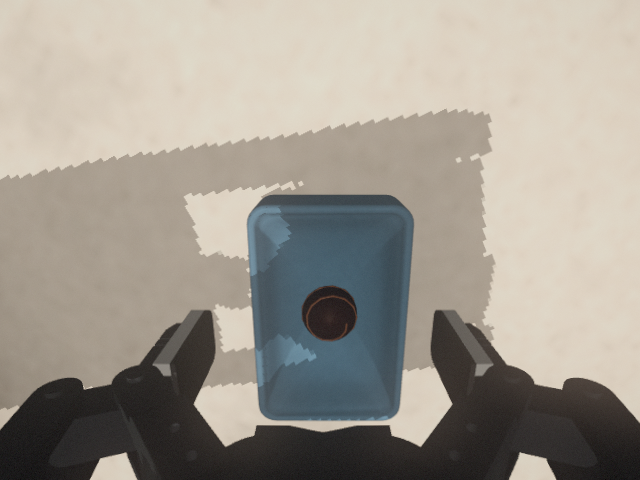

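The wrist view shows the dish between the fingers, centred near column 330 against a finger midline of 323. I'll shift 2 mm, lower, then close gently.

Emit:
move_arm --pt "-0.1 0.2 0.6 0 0 0" --pt "0 0 0.6 0 0 0" --pt "0 0 0.4 0 0 0" --pt "0 0 0 0 0 0" --pt "0 0 0 0 0 0" --fingers -0.6 --force 20

```text
t: 4.2
position: [0.5223, -0.0562, 0.02]
eef_rot: [0.85, 0.526, -0.0, -0.0]
contact_force: [-0.7, -0.1, 0.5]
gripper_width: 0.803
gripper_force: 0.0
```

Emit:
move_arm --pt "0 0 0 0 0 0" --pt "0 0 0 0 0 0" --pt "0 0 0 0 0 0" --fingers -0.48

```text
t: 4.45
position: [0.5225, -0.0563, 0.0204]
eef_rot: [0.85, 0.526, 0.0, 0.0]
contact_force: [0.2, 0.3, -0.5]
gripper_width: 0.742
gripper_force: 20.7
```

Emit:
move_arm --pt "0 0 0 0 0 0" --pt "0 0 0 0 0 0" --pt "0 0 0 0 0 0" --pt "0 0 0 0 0 0" --fingers 0

```text
t: 4.78
position: [0.5225, -0.0562, 0.0204]
eef_rot: [0.85, 0.526, 0.0, 0.0]
contact_force: [-0.1, -0.4, 1.2]
gripper_width: 0.748
gripper_force: 22.2
```

Emit:
move_arm --pt "0 0 0 0 0 0" --pt "0 0 0 0 0 0" --pt "0 0 0 0 0 0" --fingers 1 --force 35

```text
t: 5.03
position: [0.5226, -0.0563, 0.0205]
eef_rot: [0.85, 0.526, 0.0, 0.0]
contact_force: [-1.4, -0.2, 3.6]
gripper_width: 0.738
gripper_force: 38.5
```

Run:
```python
from h import *
f=frame('wrist'); save(f,'w3.png'); s=bot.sense(); print(s['t'],s['position'],s['eef_rot'],s['contact_force'])
```

```text
5.0833 [ 0.52254383 -0.05627331  0.02052091] [8.50487833e-01 5.25994716e-01 3.57938864e-05 5.47135800e-05] [-1.52779043  0.19990549  4.867067  ]
```

View pics/w3.png

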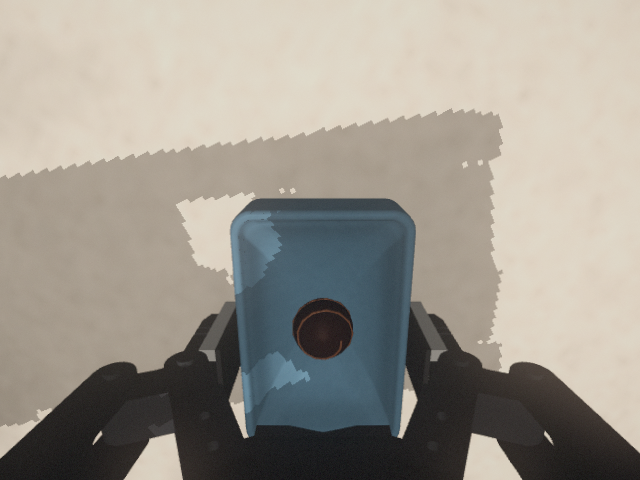

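Dish gripped with the chocolate centred at (323,328). Now a smooth lift and transfer.

Emit:
move_arm --pt "0 0 -0.2 0 0 0" --pt "0 0 -0.4 0 0 0" --pt "0 0 -0.7 0 0 0" --pt "0 0 -1.0 0 0 0" --pt "0 0 -1.2 0 0 0"

```text
t: 5.5
position: [0.5222, -0.0562, 0.0558]
eef_rot: [0.85, 0.526, -0.0, -0.0]
contact_force: [0.3, -0.2, -3.0]
gripper_width: 0.736
gripper_force: 38.9
```

Emit:
move_arm --pt "0 0 -1.2 0 0 0" --pt "0 0 -1.1 0 0 0" --pt "0 0 -0.9 0 0 0" --pt "0 0 -0.6 0 0 0" --pt "0 0 -0.3 0 0 0"

```text
t: 5.92
position: [0.5231, -0.0564, 0.0977]
eef_rot: [0.85, 0.526, 0.001, 0.001]
contact_force: [0.3, -0.2, -1.1]
gripper_width: 0.739
gripper_force: 38.9
```

Emit:
move_arm --pt "0.18 -0.08 0 0 0 0" --pt "0.37 -0.16 0 0 0 0" --pt "0.55 -0.24 0 0 0 0" --pt "0.73 -0.32 0 0 0 0" --pt "0.92 -0.4 0 0 0 0"

```text
t: 6.33
position: [0.5237, -0.0255, 0.0957]
eef_rot: [0.851, 0.526, -0.0, -0.0]
contact_force: [0.5, -0.6, -1.5]
gripper_width: 0.741
gripper_force: 38.9
```

Emit:
move_arm --pt "1.1 -0.48 0 0 0 0" --pt "1.28 -0.56 0 0 0 0" --pt "1.28 -0.56 0 0 0 0" --pt "1.28 -0.56 0 0 0 0" --pt "1.28 -0.56 0 0 0 0"

```text
t: 6.75
position: [0.5272, 0.0434, 0.0961]
eef_rot: [0.85, 0.526, -0.0, -0.0]
contact_force: [1.2, 0.6, -1.7]
gripper_width: 0.741
gripper_force: 38.9
```

Emit:
move_arm --pt "1.28 -0.56 0 0 0 0" --pt "1.28 -0.56 0 0 0 0" --pt "1.28 -0.56 0 0 0 0" --pt "1.28 -0.56 0 0 0 0" --pt "1.28 -0.56 0 0 0 0"

```text
t: 7.17
position: [0.5306, 0.1133, 0.0961]
eef_rot: [0.85, 0.526, -0.0, -0.0]
contact_force: [-0.9, -0.5, -1.9]
gripper_width: 0.739
gripper_force: 38.9
```

Emit:
move_arm --pt "1.28 -0.56 0 0 0 0" --pt "1.28 -0.56 0 0 0 0" --pt "1.28 -0.56 0 0 0 0" --pt "1.28 -0.56 0 0 0 0" --pt "1.28 -0.56 0 0 0 0"

```text
t: 7.58
position: [0.5339, 0.183, 0.096]
eef_rot: [0.85, 0.526, -0.0, -0.0]
contact_force: [-0.1, 0.2, -1.2]
gripper_width: 0.734
gripper_force: 38.9
```

Emit:
move_arm --pt "1.1 -0.48 0 0 0 0" --pt "0.92 -0.4 0 0 0 0" --pt "0.73 -0.32 0 0 0 0" --pt "0.55 -0.24 0 0 0 0" --pt "0.37 -0.16 0 0 0 0"

```text
t: 8.0
position: [0.5366, 0.2218, 0.0962]
eef_rot: [0.85, 0.526, -0.0, -0.0]
contact_force: [0.1, -0.4, -0.8]
gripper_width: 0.739
gripper_force: 38.9
```

Emit:
move_arm --pt "0.18 -0.08 0 0 0 0.03" --pt "0 0 0 0 0 0.06" --pt "0 0 0 0 0 0.09" --pt "0 0 0 0 0 0.1" --pt "0 0 0 0 0 0.1"

```text
t: 8.42
position: [0.5368, 0.2227, 0.0963]
eef_rot: [0.935, 0.353, -0.0, 0.0]
contact_force: [0.5, -0.0, -1.6]
gripper_width: 0.739
gripper_force: 38.9
```

Emit:
move_arm --pt "0 0 0 0 0 0.1" --pt "0 0 0 0 0 0.1" --pt "0 0 0 0 0 0.08" --pt "0 0 0 0 0 0.05" --pt "0 0 0 0 0 0"

```text
t: 8.83
position: [0.5368, 0.2226, 0.0963]
eef_rot: [0.981, 0.196, -0.0, 0.0]
contact_force: [0.7, 0.4, -1.7]
gripper_width: 0.74
gripper_force: 38.9
```

Emit:
move_arm --pt "0 0 0 0 0 0" --pt "0 0 0 0 0 0"

```text
t: 9.0
position: [0.5368, 0.2228, 0.0963]
eef_rot: [0.98, 0.198, -0.0, 0.0]
contact_force: [-0.2, -0.7, -1.1]
gripper_width: 0.738
gripper_force: 38.9
```

Run:
```python
from h import *
s=bot.sense(); f=frame('wrist'); save(f,'w4.png'); print(s['t'],s['position'],s['eef_rot'],s['contact_force'],s['gripper_force'])
```

```text
9.0 [0.53677023 0.22279728 0.09630274] [ 9.80162492e-01  1.98195573e-01 -4.45834017e-05  4.68904617e-05] [-0.19119194 -0.67864444 -1.1080013 ] 38.940516114234924
```

View pics/w4.png

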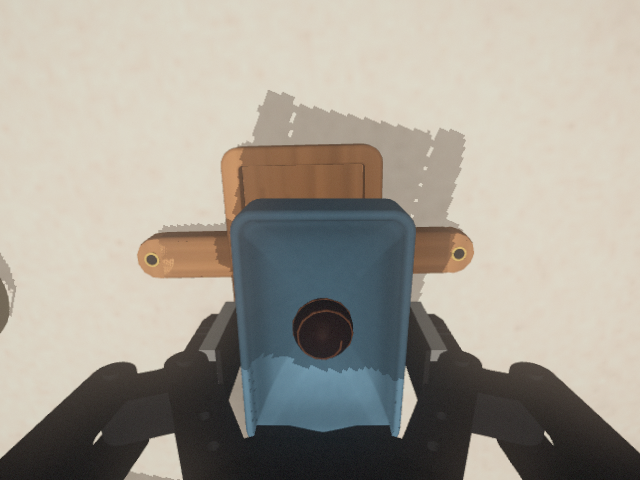

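Wrist view: the carrier is under the dish, with eyelets at about (151,260) and (458,254), the far pocket corners at (242,166) and (364,164), and the chocolate centred. Now the offset.

Run:
```python
from h import *
s=bot.sense(); f=frame('wrist'); z=s['position'][2]
g=cv2.cvtColor(f['image'],cv2.COLOR_RGB2GRAY)
E=[]
for (u,v) in((151,260),(458,254)):
    m=(g[v-12:v+13,u-12:u+13]<60); ys,xs=np.nonzero(m); E.append((u-12+xs.mean(),v-12+ys.mean())); print(E[-1],m.sum())
M=R.from_quat(s['eef_rot']).as_matrix()
P=toplane(f,E,.024); c=P.mean(0); d=P[1]-P[0]; print('carrier',c,'len',np.linalg.norm(d),'ang',np.degrees(np.arctan2(d[1],d[0])))
tool=lambda p:(M.T@(p-s['position'])*1000).round(1)
print('carrier in tool mm',tool(c),'dir in tool deg',np.degrees(np.arctan2(*(M.T@d)[[0,1]])))
print('pocket far corners tool',[tool(p) for p in toplane(f,[(242,166),(364,164)],.024)],'outer far', [tool(p) for p in toplane(f,[(302,147)],.024)])
print('dish rim L/R, far',[tool(p) for p in toplane(f,[(232,230),(415,230),(323,211),(323,199)],z+.0095)])
b=blob(f['image'],(85,35,30),(125,255,255)); print('dish far px',b[:,1].min())
```

```text
(np.float64(nan), np.float64(nan)) 0
(np.float64(nan), np.float64(nan)) 0
carrier [nan nan nan] len nan ang nan
carrier in tool mm [nan nan nan] dir in tool deg nan
pocket far corners tool [array([ 56.3, -42.4,  72.3]), array([57.3, 23.3, 72.3])] outer far [array([66.1, -9.9, 72.3])]
dish rim L/R, far [array([ 42.9, -29.8,  -9.5]), array([42.9, 32.5, -9.5]), array([49.5,  1.2, -9.5]), array([53.5,  1.2, -9.5])]
dish far px 199.0<stdin>:6: RuntimeWarning: Mean of empty slice.
  ret = ret.dtype.type(ret / rcount)
```

Run:
```python
from h import *
s=bot.sense(); f=frame('wrist'); M=R.from_quat(s['eef_rot']).as_matrix(); g=f['image'].astype(int)
E=[]
for u,v in((151,260),(458,254)):
    p=g[v-13:v+14,u-13:u+14]; m=(p[...,2]>p[...,0]*0.62)&(p.sum(2)<330) # grey hole through eyelet
    ys,xs=np.nonzero(m); E.append((u-13+xs.mean(),v-13+ys.mean())); print(E[-1],m.sum())
E=[(151,260),(458,254)]
P=toplane(f,E,.024); c=P.mean(0); d=M.T@(P[1]-P[0]); print(c,(M.T@(c-s['position'])*1000).round(1),'dir vs tool y deg',np.degrees(np.arctan2(-d[0],d[1])),np.linalg.norm(d))
b=blob(f['image'],(85,35,30),(125,255,255))
for v in (225,240,260,280):
    q=b[b[:,1]==v][:,0]; print(v,q.min(),q.max())
```

```text
(np.float64(151.3815789473684), np.float64(259.4868421052632)) 76
(np.float64(458.62820512820514), np.float64(253.37179487179486)) 78
[0.53688408 0.23362008 0.024     ] [ 4.2 -9.9 72.3] dir vs tool y deg -1.1933854503821744 0.17885135015943276
225 232.0 414.0
240 232.0 414.0
260 233.0 412.0
280 235.0 411.0
```

Emit:
move_arm --pt "0.05 -0.1 0 0 0 -0.004" --pt "0.1 -0.25 0.1 0 0 -0.006" --pt "0.15 -0.36 0.3 0 0 -0.006" --pt "0.1 -0.25 0.5 0 0 -0.004" --pt "0.07 -0.1 0.6 0 0 0"

```text
t: 9.57
position: [0.5369, 0.2353, 0.081]
eef_rot: [0.978, 0.208, 0.0, -0.0]
contact_force: [-0.9, -0.6, -1.9]
gripper_width: 0.738
gripper_force: 38.9
```

Emit:
move_arm --pt "0 0 0.7 0 0 0" --pt "0 0 0.7 0 0 0" --pt "0 0 0.7 0 0 0" --pt "0 0 0.5 0 0 0" --pt "0 0 0.3 0 0 0"

```text
t: 9.98
position: [0.5363, 0.2343, 0.0511]
eef_rot: [0.978, 0.207, -0.001, 0.0]
contact_force: [0.1, -0.1, -0.6]
gripper_width: 0.74
gripper_force: 38.9
```

Emit:
move_arm --pt "0 0 0 0 0 0" --pt "0 0 0 0 0 0"

```text
t: 10.15
position: [0.5368, 0.2345, 0.0522]
eef_rot: [0.978, 0.207, -0.0, 0.0]
contact_force: [-0.1, 0.1, -1.4]
gripper_width: 0.74
gripper_force: 38.9
```

Run:
```python
from h import *
s=bot.sense(); f=frame('wrist'); save(f,'w5.png'); print(s['t'],s['position'],s['eef_rot'],s['contact_force'],s['gripper_force'])
```

```text
10.15 [0.53684676 0.23453483 0.05215112] [ 9.78269276e-01  2.07338377e-01 -1.43821708e-04  3.37997153e-06] [-0.10774211  0.07739481 -1.3624081 ] 38.93933951854706
```

View pics/w5.png

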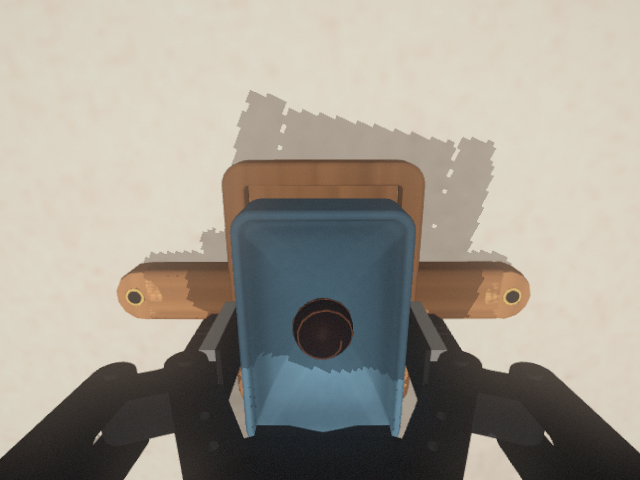

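Wrist view: eyelets are level at (134,297) and (512,297), midpoint column 323, the same as the dish. The turn and sideways position are right, so I'm checking the other axis.

Run:
```python
from h import *
s=bot.sense(); f=frame('wrist'); M=R.from_quat(s['eef_rot']).as_matrix(); z=s['position'][2]
t=lambda p,h:[(M.T@(q-s['position'])*1000).round(1) for q in toplane(f,p,h)]
print('eyelets',t([(134,297),(512,297)],.024),'block far',t([(323,161)],.024),'pocket far',t([(323,186)],.024),'pocket L/R',t([(248,190),(399,190)],.024))
print('rim',t([(232,230),(414,230),(323,211)],z+.0095),'foot far',t([(323,199)],z-.0155))
```

```text
eyelets [array([ -0.5, -88.6,  28.5]), array([-0.5, 91.1, 28.5])] block far [array([62.6,  1.2, 28.5])] pocket far [array([52. ,  1.2, 28.5])] pocket L/R [array([ 50.4, -31.1,  28.5]), array([50.4, 34. , 28.5])]
rim [array([ 42.9, -29.8,  -9.5]), array([42.9, 32.2, -9.5]), array([49.4,  1.2, -9.5])] foot far [array([48.8,  1.2, 15.5])]
```

Emit:
move_arm --pt "0 0 0.2 0 0 0" --pt "0 0 0.4 0 0 0" --pt "0 0 0.4 0 0 0" --pt "0 0 0.3 0 0 0" --pt "0 0 0.2 0 0 0"

```text
t: 10.67
position: [0.5365, 0.2345, 0.0366]
eef_rot: [0.978, 0.207, -0.0, 0.0]
contact_force: [-0.1, 0.3, -1.6]
gripper_width: 0.738
gripper_force: 38.9
```

Emit:
move_arm --pt "0 0 0.15 0 0 0" --pt "0 0 0.05 0 0 0" --pt "0 0 0 0 0 0" --pt "0 0 0 0 0 0"

```text
t: 11.0
position: [0.5369, 0.2346, 0.0354]
eef_rot: [0.978, 0.207, 0.0, -0.0]
contact_force: [-0.1, -0.5, -1.6]
gripper_width: 0.74
gripper_force: 38.9
```

Emit:
move_arm --pt "0 0 0.05 0 0 0" --pt "0 0 0.05 0 0 0" --pt "0 0 0 0 0 0" --pt "0 0 0 0 0 0"

```text
t: 11.33
position: [0.537, 0.2346, 0.0345]
eef_rot: [0.978, 0.207, 0.0, -0.0]
contact_force: [-0.4, 0.5, -0.5]
gripper_width: 0.74
gripper_force: 39.0
```

Emit:
move_arm --pt "0 0 0.05 0 0 0" --pt "0 0 0 0 0 0" --pt "0 0 0 0 0 0" --force 20

```text
t: 11.58
position: [0.5371, 0.2346, 0.0343]
eef_rot: [0.978, 0.207, 0.0, 0.0]
contact_force: [-1.6, -0.6, 4.0]
gripper_width: 0.742
gripper_force: 39.5
```

Emit:
move_arm --pt "0 0 0 0 0 0" --pt "0 0 0 0 0 0" --pt "0 0 0 0 0 0" --fingers -0.52

```text
t: 11.83
position: [0.5368, 0.2346, 0.0337]
eef_rot: [0.978, 0.207, -0.0, -0.0]
contact_force: [-1.0, -0.9, 0.0]
gripper_width: 0.759
gripper_force: 0.0
```

Emit:
move_arm --pt "0 0 0 0 0 0" --pt "0 0 0 0 0 0" --pt "0 0 0 0 0 0" --pt "0 0 0 0 0 0" --fingers -0.8

```text
t: 12.17
position: [0.5368, 0.2346, 0.0337]
eef_rot: [0.978, 0.207, -0.0, 0.0]
contact_force: [0.3, 0.1, -0.0]
gripper_width: 0.904
gripper_force: 0.0
```

Emit:
move_arm --pt "0 0 -0.3 0 0 0" --pt "0 0 -1.0 0 0 0" --pt "0 0 -2.0 0 0 0" --pt "0 0 -3.0 0 0 0" --pt "0 0 -3.0 0 0 0"

```text
t: 12.58
position: [0.5362, 0.2345, 0.1279]
eef_rot: [0.978, 0.207, -0.001, -0.0]
contact_force: [0.4, 0.2, 0.4]
gripper_width: 0.898
gripper_force: 0.0
```

Emit:
move_arm --pt "0 0 -1.0 0 0 0" --pt "0 0 0 0 0 0" --pt "0 0 0 0 0 0" --fingers -0.3

```text
t: 12.83
position: [0.537, 0.2346, 0.1374]
eef_rot: [0.978, 0.207, 0.001, -0.0]
contact_force: [-0.6, -0.9, -0.7]
gripper_width: 0.65
gripper_force: 0.0
```

Run:
```python
from h import *
s=bot.sense(); f=frame('wrist'); save(f,'w6.png'); print(s['t'],s['position'],s['eef_rot'],s['contact_force'],s['gripper_force'])
b=blob(f['image'],(85,35,30),(125,255,255)); print('dish',rect(f,b,.044))
```

```text
12.8333 [0.53697503 0.23464441 0.13740397] [ 9.78257588e-01  2.07392253e-01  7.37661624e-04 -1.58732218e-06] [-0.62461006 -0.91069254 -0.65285836] 0.0
dish (array([0.5385, 0.2342]), array([ 63.1, 100.1]), np.float32(23.985027))
```

View pics/w6.png

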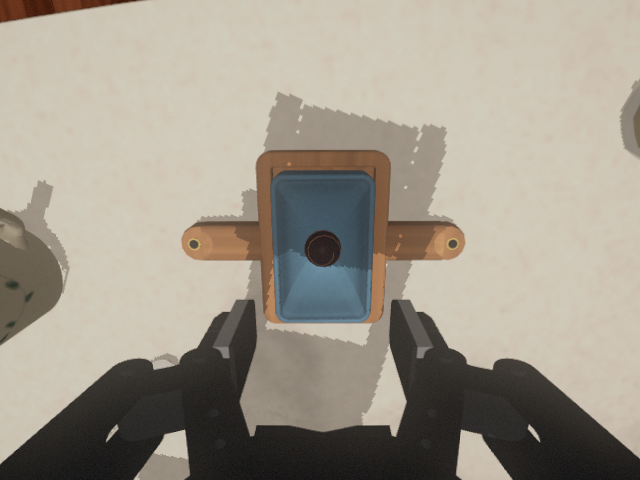

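The wrist view shows the dish square in the pocket at (323,247), the chocolate centred, and eyelets at (194,244) and (453,244). I'll take the right-hand handle next.

Emit:
move_arm --pt "0 1.4 0 0 0 0" --pt "0 2.9 0 0 0 0" --pt "0 2.9 0 0 0 0" --pt "0 0 0 0 0 -0.05" --pt "0 0 0 0 0 -0.12"

```text
t: 13.3
position: [0.5661, 0.166, 0.1347]
eef_rot: [0.957, 0.289, -0.002, -0.0]
contact_force: [0.3, 0.8, 0.2]
gripper_width: 0.649
gripper_force: 0.0
```

Emit:
move_arm --pt "0 0 0 0 0 -0.12" --pt "0 0 0 0 0 -0.12" --pt "0 0 0 0 0 -0.12" --pt "0 0 0 0 0 -0.12" --pt "0 0 0 0 0 -0.12"

```text
t: 13.72
position: [0.5653, 0.1677, 0.1347]
eef_rot: [0.827, 0.562, -0.002, -0.001]
contact_force: [0.5, -0.0, -0.5]
gripper_width: 0.651
gripper_force: 0.0
```

Emit:
move_arm --pt "0 0 0 0 0 -0.12" --pt "0 0 0 0 0 -0.12" --pt "0 0 0 0 0 -0.12" --pt "0 0 0 0 0 -0.12" --pt "0 0 0 0 0 -0.12"

```text
t: 14.13
position: [0.5653, 0.1677, 0.1347]
eef_rot: [0.624, 0.781, -0.001, -0.001]
contact_force: [0.1, 0.2, 0.6]
gripper_width: 0.647
gripper_force: 0.0
```

Emit:
move_arm --pt "0 0 0 0 0 -0.12" --pt "0 0 0 0 0 -0.08" --pt "0 0 0 0 0 0" --pt "0 0 0 0 0 0"

```text
t: 14.47
position: [0.5655, 0.168, 0.1353]
eef_rot: [0.547, 0.837, -0.001, -0.001]
contact_force: [0.1, -0.7, 0.1]
gripper_width: 0.653
gripper_force: 0.0
```

Run:
```python
from h import *
s=bot.sense(); f=frame('wrist'); save(f,'w7.png'); q=s['eef_rot']; print(s['t'],s['position'],q,'toolx',2*np.degrees(np.arctan2(q[1],q[0])),s['joint_positions'])
c=np.array([.5373,.2344]); a=np.radians(113.94); h=c-.072*np.array([np.cos(a),np.sin(a)]); M=R.from_quat(q).as_matrix()
print('to handle mm',(M.T@(np.r_[h,s['position'][2]]-s['position'])*1000).round(1))
b=blob(f['image'],(85,35,30),(125,255,255)); print('dish',rect(f,b,.044))
```

```text
14.4667 [0.5655132  0.16799175 0.13528686] [ 0.54670328  0.83732528 -0.00094776 -0.00100022] toolx 113.71765483368044 [ 9.99500478e-02  4.19610178e-01  1.57839627e+00 -2.41991339e-04
  1.14633324e+00 -3.13901157e-01]
to handle mm [ 0.1  1.2 -0. ]
dish (array([0.5373, 0.2336]), array([63.2, 98.7]), np.float32(23.962364))
```

Emit:
move_arm --pt "0 0.1 1.5 0 0 0" --pt "0 0 2.5 0 0 0" --pt "0 0 2.5 0 0 0" --pt "0 0 2.0 0 0 0" --pt "0 0 1.5 0 0 0"

```text
t: 14.93
position: [0.5657, 0.1688, 0.0344]
eef_rot: [0.546, 0.838, -0.001, -0.001]
contact_force: [0.1, 0.2, -0.1]
gripper_width: 0.649
gripper_force: 0.0
```

Emit:
move_arm --pt "0 0 1.0 0 0 0" --pt "0 0 0.7 0 0 0" --pt "0 0 0.3 0 0 0" --pt "0 0 0 0 0 0" --pt "0 0 0 0 0 0" --fingers 0.2

```text
t: 15.35
position: [0.5676, 0.1692, 0.0175]
eef_rot: [0.546, 0.838, 0.0, 0.0]
contact_force: [0.3, -0.3, 0.1]
gripper_width: 0.4
gripper_force: 0.0
```

Emit:
move_arm --pt "0 0 0 0 0 0" --pt "0 0 0 0 0 0" --pt "0 0 0 0 0 0" --fingers 0.33 --force 20

```text
t: 15.6
position: [0.5674, 0.1693, 0.0176]
eef_rot: [0.545, 0.838, 0.0, 0.001]
contact_force: [-0.5, -0.5, 1.0]
gripper_width: 0.331
gripper_force: 0.0
```

Emit:
move_arm --pt "0 0 0 0 0 0" --pt "0 0 0 0 0 0" --pt "0 0 0 0 0 0" --fingers 0.4

```text
t: 15.85
position: [0.5673, 0.1692, 0.0173]
eef_rot: [0.545, 0.838, 0.0, 0.0]
contact_force: [-1.2, -0.8, 2.7]
gripper_width: 0.303
gripper_force: 10.4
```

Emit:
move_arm --pt "0 0 0 0 0 0" --pt "0 0 0 0 0 0" --pt "0 0 0 0 0 0" --fingers 1 --force 50

```text
t: 16.1
position: [0.5673, 0.1692, 0.0174]
eef_rot: [0.545, 0.838, 0.0, 0.0]
contact_force: [-1.1, -0.5, 5.2]
gripper_width: 0.292
gripper_force: 50.3
```

Emit:
move_arm --pt "0 0 0 0 0 0" --pt "0 0 0 0 0 0" --pt "0 0 0 0 0 0" --force 110

```text
t: 16.35
position: [0.5674, 0.1692, 0.0176]
eef_rot: [0.545, 0.838, 0.0, 0.0]
contact_force: [-0.9, -1.0, 6.7]
gripper_width: 0.272
gripper_force: 110.4
```

Emit:
move_arm --pt "0 0 -0.1 0 0 0" --pt "0 0 -0.2 0 0 0" --pt "0 0 -0.3 0 0 0" --pt "0 0 -0.3 0 0 0" --pt "0 0 -0.3 0 0 0"

```text
t: 16.77
position: [0.5665, 0.1691, 0.0286]
eef_rot: [0.545, 0.838, -0.0, -0.0]
contact_force: [0.7, 0.2, -3.8]
gripper_width: 0.274
gripper_force: 109.3
```

Emit:
move_arm --pt "0 0 -0.3 0 0 0" --pt "0 0 -0.3 0 0 0" --pt "0 0 -0.2 0 0 0" --pt "0 0 0 0 0 0" --pt "0 0 0 0 0 0"

```text
t: 17.18
position: [0.5671, 0.1692, 0.037]
eef_rot: [0.545, 0.838, 0.0, 0.0]
contact_force: [0.4, -0.4, -4.8]
gripper_width: 0.278
gripper_force: 109.3
```

Run:
```python
from h import *
s=bot.sense(); f=frame('wrist'); save(f,'w8.png'); print(s['t'],s['position'],s['eef_rot'],s['contact_force'],s['wrist_torque'])
```

```text
17.1833 [0.5670733  0.16919138 0.0370104 ] [5.45432024e-01 8.38155042e-01 1.08056549e-04 1.44040662e-04] [ 0.36189337 -0.37397303 -4.81296587] [-0.20394188 -0.14574183  0.01227331]
```

View pics/w8.png

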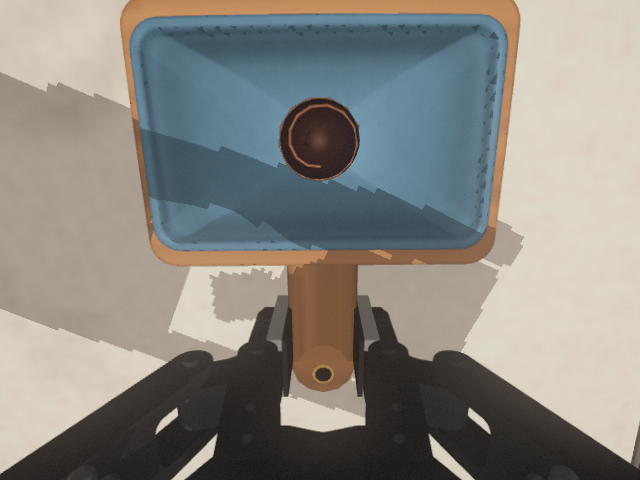

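Wrist view: the handle is held centrally, the dish sits in the carrier, and the chocolate is at (319,139). I'll estimate the sag with PnP on the rim.

```bash
cat > tilt.py <<'E'
from h import *
def run():
    s=bot.sense(); f=frame('wrist'); M=R.from_quat(s['eef_rot']).as_matrix()
    b=blob(f['image'],(85,35,30),(125,255,255)); D=np.array([f['k1'],0,0,0.])
    u=cv2.undistortPoints(b.reshape(-1,1,2),f['K'],D).reshape(-1,2)
    x0,y0=u.min(0); x1,y1=u.max(0); w=x1-x0; h=y1-y0; mx=u[:,0]; my=u[:,1]; L=[]
    midx=(mx>x0+.2*w)&(mx<x1-.2*w); midy=(my>y0+.2*h)&(my<y1-.25*h); cx=(x0+x1)/2; cy=(y0+y1)/2
    for m in(midx&(my<cy),midy&(mx>cx),midx&(my>cy),midy&(mx<cx)):
        vx,vy,px,py=cv2.fitLine(u[m].astype(np.float32),cv2.DIST_HUBER,0,.001,.001).ravel(); L.append(np.array([vy,-vx,-(vy*px-vx*py)]))
    I=[np.cross(L[i],L[(i+1)%4]) for i in range(4)]; I=np.array([p[:2]/p[2] for p in I])  # TR,BR,BL,TL
    O=np.array([[.05,.032,0],[.05,-.032,0],[-.05,-.032,0],[-.05,.032,0]])
    ok,r,t=cv2.solvePnP(O,I,np.eye(3),None); T=np.array(f['T_tool_cam'])
    n=T[:3,:3]@cv2.Rodrigues(r)[0]; c=T[:3,:3]@t.ravel()+T[:3,3]
    print('t',s['t'],'pos',s['position'].round(4),'rim centre tool mm',(c*1000).round(1),'normal tool',n[:,2].round(4),'world normal',(M@n[:,2]).round(4))
    a=M@n[:,1]; print('handle axis yaw deg',np.degrees(np.arctan2(a[1],a[0])),'toolx yaw',np.degrees(np.arctan2(M[1,0],M[0,0])))
    # side edges of the drawn rim on the level plane
    E=np.array(f['extrinsics'])
    return f
if __name__=='__main__': run()
E
python3 tilt.py
```

```text
t 17.2333 pos [0.5669 0.1692 0.0368] rim centre tool mm [ 71.2  -0.6 -23.6] normal tool [ 0.0029  0.     -1.    ] world normal [-0.0011  0.0026  1.    ]
handle axis yaw deg 114.22942493424786 toolx yaw 113.89152494979743
```

Emit:
move_arm --pt "-0.02 -0.2 -0.24 0 0 0" --pt "-0.04 -0.4 -0.48 0 0 0" --pt "-0.07 -0.6 -0.72 0 0 0" --pt "-0.09 -0.8 -0.96 0 0 0" --pt "-0.11 -1.0 -1.2 0 0 0"

```text
t: 17.7
position: [0.54, 0.1537, 0.0734]
eef_rot: [0.545, 0.838, -0.0, -0.0]
contact_force: [0.1, -0.5, -3.4]
gripper_width: 0.275
gripper_force: 109.1
```

Emit:
move_arm --pt "-0.13 -1.2 -1.44 0 0 0" --pt "-0.13 -1.2 -1.44 0 0 0" --pt "-0.13 -1.2 -1.44 0 0 0" --pt "-0.13 -1.2 -1.44 0 0 0" --pt "-0.13 -1.2 -1.44 0 0 0"

```text
t: 18.12
position: [0.4874, 0.1232, 0.1464]
eef_rot: [0.545, 0.838, 0.0, 0.0]
contact_force: [0.1, 0.8, -3.2]
gripper_width: 0.274
gripper_force: 109.2
```

Emit:
move_arm --pt "-0.11 -1.0 -1.2 0 0 0" --pt "-0.09 -0.8 -0.96 0 0 0" --pt "-0.07 -0.6 -0.72 0 0 0" --pt "-0.04 -0.4 -0.48 0 0 0" --pt "-0.02 -0.2 -0.24 0 0 0"

```text
t: 18.53
position: [0.4623, 0.1083, 0.1817]
eef_rot: [0.546, 0.838, 0.0, 0.0]
contact_force: [-0.1, -0.1, -3.1]
gripper_width: 0.273
gripper_force: 109.2
```

Emit:
move_arm --pt "0 0 0 0 0 0.015" --pt "0 0 0 0 0 0.03" --pt "0 0 0 0 0 0.045" --pt "0 0 0 0 0 0.06" --pt "0 0 0 0 0 0.075"

```text
t: 18.95
position: [0.4625, 0.1088, 0.1799]
eef_rot: [0.637, 0.77, -0.0, -0.001]
contact_force: [-0.1, 0.5, -2.6]
gripper_width: 0.277
gripper_force: 109.2
```

Emit:
move_arm --pt "0 0 0 0 0 0.085" --pt "0 0 0 0 0 0.085" --pt "0 0 0 0 0 0.085" --pt "0 0 0 0 0 0.085" --pt "0 0 0 0 0 0.085"

```text
t: 19.37
position: [0.4624, 0.1088, 0.1798]
eef_rot: [0.786, 0.618, -0.001, -0.001]
contact_force: [0.1, 0.2, -4.2]
gripper_width: 0.273
gripper_force: 109.2
```

Emit:
move_arm --pt "0 0 0 0 0 0.085" --pt "0 0 0 0 0 0.085" --pt "0 0 0 0 0 0.085" --pt "0 0 0 0 0 0.085" --pt "0 0 0 0 0 0.085"

```text
t: 19.78
position: [0.4623, 0.1088, 0.1798]
eef_rot: [0.899, 0.439, -0.001, -0.001]
contact_force: [0.5, -0.2, -3.2]
gripper_width: 0.274
gripper_force: 109.2
```

Emit:
move_arm --pt "0 0 0 0 0 0.085" --pt "0 0 0 0 0 0.085" --pt "0 0 0 0 0 0.075" --pt "0 0 0 0 0 0.06" --pt "0 0 0 0 0 0.045"

```text
t: 20.2
position: [0.4623, 0.1088, 0.1798]
eef_rot: [0.961, 0.276, -0.001, -0.0]
contact_force: [-0.2, -0.5, -2.8]
gripper_width: 0.27
gripper_force: 109.3
```

Emit:
move_arm --pt "0 0 0 0 0 0.03" --pt "0 0 0 0 0 0.015" --pt "0 0 0 0 0 0" --pt "0 0 0 0 0 0" --pt "0 0 0 0 0 0"

```text
t: 20.62
position: [0.4625, 0.1087, 0.1805]
eef_rot: [0.967, 0.256, -0.0, -0.0]
contact_force: [-0.7, 0.4, -3.6]
gripper_width: 0.274
gripper_force: 109.3
```

Run:
```python
import tilt; from h import *
f=tilt.run(); g=frame('scene')
im=np.hstack([cv2.resize(x['image'],(400,300)) for x in(f,g)]); save({'image':im},'fin.png')
```

```text
t 20.6167 pos [0.4625 0.1087 0.1805] rim centre tool mm [ 72.6   0.2 -23.7] normal tool [ 0.006   0.0014 -1.    ] world normal [0.0066 0.0017 1.    ]
handle axis yaw deg 30.04162114505653 toolx yaw 29.697338220478994
```

View pics/fin.png

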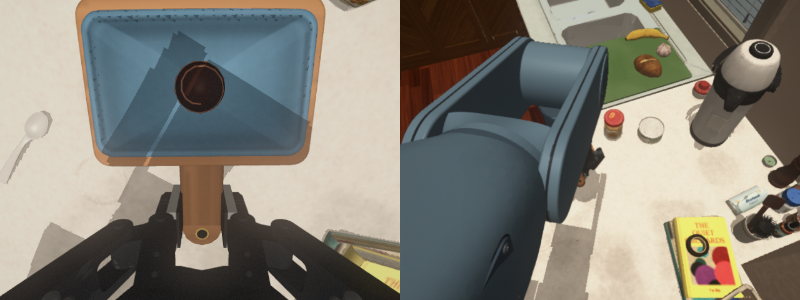

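The left half (wrist) shows the chocolate at the dish's middle, about (200,86), with the carrier level and its handle centred in the grip. In the right half (scene) the arm hides the carrier, and the jar and tin stand untouched. The handle axis is at 30.0° against 30.2° square to the edge. I'll let it settle, then hand in.

Emit:
move_arm --pt "0 0 0 0 0 0" --pt "0 0 0 0 0 0" --pt "0 0 0 0 0 0" --pt "0 0 0 0 0 0" --pt "0 0 0 0 0 0"

```text
t: 21.13
position: [0.4626, 0.1086, 0.1808]
eef_rot: [0.967, 0.256, 0.0, 0.0]
contact_force: [1.0, 0.1, -3.6]
gripper_width: 0.275
gripper_force: 109.3
```

```bash
python3 -c "
import tilt
tilt.run()
print(tilt.bot.hand_in())"
```

```text
t 21.1333 pos [0.4626 0.1086 0.1808] rim centre tool mm [ 72.6   0.2 -23.7] normal tool [ 0.0042  0.0017 -1.    ] world normal [4.4e-03 6.0e-04 1.0e+00]
handle axis yaw deg 30.01415616368003 toolx yaw 29.666648682577826
the job is handed in; nothing more can be done
None
```

I handed the job in at about 21 s: the dish is seated in the carrier with the chocolate centred, and the arm holds the carrier by one handle, level to about 0.3° and some 16 cm up, with the free handle within about 0.2° of square to the long edge; no verdict came back.

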